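# Press in the tally pins of the counted trays

## Robot

A 6-joint arm with a two-finger parallel gripper is mounted at the origin on a cart in front of the work surface, level with it; the furniture and walls round the work are solid. World frame = base frame: x ahead of the robot, y to its left, z up, the work surface at z = 0. Lengths are in mm, angles in degrees, forces in N, time in s.
With the tool pointing down it reaches from about 300 to 775 mm from the base axis. Payload 14.6 kg.
Tool frame: the origin (TCP) lies on the centre line of the jaws, within the pads' length; the fingertips stand 11 mm ahead of it and the grasp point (between the pads) lies 8 mm behind it; z points along the fingers, y is the direction in which the jaws open and shut (so a half turn about z gives the same grasp; the last joint's range is limited). The gripper opens to 85 mm and grips with 20 to 120 N. Pads are 22 mm wide; open, the fingers measure 114 mm over their backs; the gripper's body (76 mm by 85 mm) begins 54 mm behind the grasp point. The pads swing forward as they close: fully open they stand 13 mm farther back than shut.
Start: joints at [-78.071, 17.183, 87.147, -0, 75.671, -3.816], TCP at [149.238, -529.356, 242.281] pointing down, gripper open.
Joint ranges: [-173.82, 173.82], [-45.26, 126.66], [13.44, 144.39], [-59.66, 239.66], [0, 175.72], [-146.38, 146.38]. Speed limits (degrees/s): [127.2, 127.2, 147.25, 180, 180, 180].

## Interface

Orientations are given as a 3x3 rotation matrix whose columns are the frame's x, y, z axes.
In Python, from plant import read_state, viewer, order gives the robot as it stands.
- The arm moves only by the tool arm_command, never from a script. Its arguments are lists of equal length, an entry for each row: "xyz": the shift along the tool's x, y, z in units of 40 mm (1.0 is 40 mm), a list of three; "twist": the turn, a rotation vector about the tool's x, y, z in units of 5 degrees (1.0 is 5 degrees), a list of three; "hand": the closure, from -1 (fully open) to 1 (shut). In form: {"xyz": [[tx, ty, tz], ...], "twist": [[rx, ry, rz], ...], "hand": [hand, ...]}. A call has exactly 5 rows; each row shifts and turns the pose as measured when the row begins, along the tool's axes as they then stand; what a row does not reach is not made up. A row lasts 1/8 s, in which the tool goes at most 62.5 mm and 10.7 degrees, less where a joint would pass 70% of its speed; a pose out of reach is approached as far as the arm can. A call is refused whole if a number of a shift passes 1 or a number of a turn 1, either way. A call with a gripper value outside its range is refused whole. The fingers move at their own pace and stop on an object; "grip_force" is the grip in N (left out, the last holds). Time passes only in rows, so rows that do not move let the fingers close, or fill a call up. It gives the time, the measured TCP pose, the force and the opening at its end, in the units of the state.
- read_state(): the state, without advancing time (a new reading comes with each control period).
- viewer.camera(name): name is "scene" or "top"; returns (picture, depth): 420x560x3 uint8, red, green, blue; 420x560 float32, mm along the optical axis (not along the pixel's ray), 0 where there is no reading.
- viewer.calibration(name): a dict with "mtx" (3x3 intrinsics, pixels), "camera_from_world" (4x4, takes a point from world to camera coordinates). Camera axes: x right, y down, z forward; pixel columns grow to the right and rows downward; lengths in mm; the calibration is good to about 2 mm. A picture is of the moment at which its call begins. calibration takes no time and is no camera call.
- order.finish_job(): hands the job in, once; it reports no verdict.
Trained networks look in the newest picture that a camera, given by its name, has taken for a name from the list of things; names that differ only in an ending like _2 or _b are one class to them, and where a whole thing is asked for, a point or a joint stands for the part that bears it (a point fixed in the world has none). Each returns a list of dicts, best first, with "confidence" (0 to 1); they miss things now and then, are a little off and sometimes report something else, mostly with a low value. They report only what shows in the picture. A call takes as long as a camera call.
- viewer.look_for(label, camera): "extent" ([centre column, centre row, width, height] in pixels, round what is visible of it).
The state is a dict: "t": time; "joint_positions": joint angles; "qvel": joint speeds; "joint_torque": joint torques, N m; "eef_pos": TCP position; "tool_rot": TCP orientation; "force": force on the tool from outside, world axes, zero at the start; "torque": the same for the moment, N m; "grip_width": finger opening in mm.
Only numpy, scipy, OpenCV 4.12 (cv2) and the standard library are available. Lean on these libraries where they do the work, as an engineer would, in place of code of your own. Each camera call takes 0.05 s, during which the arm holds its last target. There are 200 camera calls.

## Task

The castle nuts and the dust boots have been counted, so press down the tally pin on the front of the nut tray and the one on the front of the boot tray, gently, and draw back. The sleeves have not been counted: leave their pin up. Leave the parts in the trays and the things lying on the table where they are.

Things in the scene. Friction and masses are not known exactly. Their poses are not given: they have to be found in the camera images.
- nut_tray: fixed yellow open tray holding three bare metal castle nuts; 130 x 130 mm outside, 28 mm high (rims 31 mm), walls and floor 4 mm, with a black block (50 mm along x, 54 mm along y, 40 mm high) on the middle of its front side (-x) that carries the tally pin. All three trays look alike but for what lies in them. Origin: centre of the tray's underside, on the table; +x points away from the block, z up. The pin's axis is at x = -89 mm, y = 0
- nut_pin_top (a point): centre of the flat top of the tally pin of the nut tray: a steel mushroom head 26 mm across and 7 mm thick on an upright stem; 64 mm above the table when the pin is up, 50 mm when it is right down
- nut_pin (a joint): how far the pin of the nut tray is pressed down (m): 0 = up, 0.014 = right down (stop). It starts between 0 and 0.002. It slides straight down against about 3 N of friction, has no spring and stays where it is left; it counts as in from 0.010
- boot_tray: fixed yellow open tray holding three black ribbed dome-shaped rubber dust boots; 130 x 130 mm outside, 28 mm high (rims 31 mm), walls and floor 4 mm, with a black block (50 mm along x, 54 mm along y, 40 mm high) on the middle of its front side (-x) that carries the tally pin. All three trays look alike but for what lies in them. Origin: centre of the tray's underside, on the table; +x points away from the block, z up. The pin's axis is at x = -89 mm, y = 0
- boot_pin_top (a point): centre of the flat top of the tally pin of the boot tray: a steel mushroom head 26 mm across and 7 mm thick on an upright stem; 64 mm above the table when the pin is up, 50 mm when it is right down
- boot_pin (a joint): how far the pin of the boot tray is pressed down (m): 0 = up, 0.014 = right down (stop). It starts between 0 and 0.002. It slides straight down against about 3 N of friction, has no spring and stays where it is left; it counts as in from 0.010
- sleeve_tray: fixed yellow open tray holding two black rubber sleeves (smooth rods); 130 x 130 mm outside, 28 mm high (rims 31 mm), walls and floor 4 mm, with a black block (50 mm along x, 54 mm along y, 40 mm high) on the middle of its front side (-x) that carries the tally pin. All three trays look alike but for what lies in them. Origin: centre of the tray's underside, on the table; +x points away from the block, z up. The pin's axis is at x = -89 mm, y = 0
- sleeve_pin_top (a point): centre of the flat top of the tally pin of the sleeve tray: a steel mushroom head 26 mm across and 7 mm thick on an upright stem; 64 mm above the table when the pin is up, 50 mm when it is right down
- sleeve_pin (a joint): how far the pin of the sleeve tray is pressed down (m): 0 = up, 0.014 = right down (stop). It starts between 0 and 0.002. It slides straight down against about 3 N of friction, has no spring and stays where it is left; it counts as in from 0.010
- nut_0: metal castle nut, 25 x 22 x 18 mm, loose in the nut tray; to be left alone. Origin: centre of its underside as built
- nut_2: metal castle nut, 25 x 22 x 18 mm, loose in the nut tray; to be left alone. Origin: centre of its underside as built
- nut_3: metal castle nut, 25 x 22 x 18 mm, loose in the nut tray; to be left alone. Origin: centre of its underside as built
- boot_0: black rubber dust boot, ribbed dome, 45 mm across, 22 mm high, loose in the boot tray; to be left alone. Origin: centre of its underside as built
- boot_1: black rubber dust boot, ribbed dome, 45 mm across, 22 mm high, loose in the boot tray; to be left alone. Origin: centre of its underside as built
- boot_2: black rubber dust boot, ribbed dome, 45 mm across, 22 mm high, loose in the boot tray; to be left alone. Origin: centre of its underside as built
- sleeve_a: black rubber sleeve, 18 mm thick, 88 mm long along its y, loose in the sleeve tray; to be left alone. Origin: centre of its underside as built
- sleeve_b: black rubber sleeve, 18 mm thick, 75 mm long along its y, loose in the sleeve tray; to be left alone. Origin: centre of its underside as built
- tape_roll: roll of brown paper tape lying flat, 89 mm across, 19 mm high, loose on the table in front of the trays; to be left alone. Origin: centre of its underside as built
- hex_key: dark hex key, 102 x 33 x 5 mm, loose on the table in front of the trays; to be left alone. Origin: centre of its underside as built
- paint_brush: thin brush with a red handle, 170 mm long along its y, 13 mm wide, 10 mm high, loose on the table in front of the trays; to be left alone. Origin: centre of its underside as built

How it is judged (in metres and radians):
At the end, for the whole second after the job is handed in: The pins of the nut tray and the boot tray are both down by at least 10 mm of their 14 mm, the sleeve tray's pin is down by less than 4 mm, and every part and tool is at rest within 20 mm of where it was (value of joint each of nut_pin, boot_pin above 0.01 m and value of joint sleeve_pin below 0.004 m and distance of each of nut_0, nut_2, nut_3, boot_0, boot_1, boot_2, sleeve_a, sleeve_b, tape_roll, hex_key, paint_brush from where it was at the start of the episode below 0.02 m and linear speed of each of nut_0, nut_2, nut_3, boot_0, boot_1, boot_2, sleeve_a, sleeve_b, tape_roll, hex_key, paint_brush below 0.02 m/s); the robot touches nothing.
It fails at once if the sleeve tray's pin is pressed (value of joint sleeve_pin above 0.004 m).
It fails at once if a part in a tray, or the tape roll, hex key or brush, is moved or lifted by more than 20 mm (distance of any of nut_0, nut_2, nut_3, boot_0, boot_1, boot_2, sleeve_a, sleeve_b, tape_roll, hex_key, paint_brush from where it was at the start of the episode above 0.02 m).
It fails at once if a tray or its pin is pushed hard, with more than 30 N (contact force between any of the arm, the fingers and nut_tray above 30 N or contact force between any of the arm, the fingers and boot_tray above 30 N or contact force between any of the arm, the fingers and sleeve_tray above 30 N).
It also fails if it takes over 38 s, if anything falls off the work surface, if the arm or the gripper's body presses on something with over 40 N, if the wrist force passes 120 N, or if a joint passes its speed limit or range.

## Working session

There is one attempt and no reset: what is moved stays moved. The work goes in short steps, Python scripts to look and compute and a tool call to move; the robot and the scene stay as the last step left them, time stands still between calls to the robot, and variables do not carry over. Pictures are saved under pics/ and viewed, about 8 in all and at most 12, crops included, and the job is handed in when it is done.

Besides the shell and the picture viewer there is one more tool, called after "Request:" by a JSON object that holds its "method" and its "body", one argument or row to a line. arm_command: Moves the arm, as the interface text tells. Its arguments: {"type":"object","properties":{"xyz":{"type":"array","items":{"type":"array","items":{"type":"number"}}},"twist":{"type":"array","items":{"type":"array","items":{"type":"number"}}},"hand":{"type":"array","items":{"type":"number"}},"grip_force":{"type":"number"}},"required":["xyz","twist","hand"]}

```bash
mkdir -p pics; ls; cat > h.py <<'E'
import numpy as np, cv2
from plant import read_state, viewer, order
def world(cam,u,v,d):
    c=viewer.calibration(cam); p=np.linalg.inv(c["mtx"])@[u,v,1]*d
    return (np.linalg.inv(c["camera_from_world"])@[*p,1])[:3]
def cloud(cam,dep):
    c=viewer.calibration(cam); v,u=np.mgrid[:dep.shape[0],:dep.shape[1]]
    p=np.stack([u,v,np.ones_like(u)],-1)@np.linalg.inv(c["mtx"]).T*dep[...,None]
    T=np.linalg.inv(c["camera_from_world"]); return p@T[:3,:3].T+T[:3,3]
E
python3 - <<'E'
from h import *
for n in("top","scene"):
    im,d=viewer.camera(n); cv2.imwrite(f"pics/{n}0.png",im[...,::-1]); np.save(f"{n}0.npy",d)
    P=cloud(n,d)
    for l in("nut_tray","boot_tray","sleeve_tray","nut_pin_top","boot_pin_top","sleeve_pin_top","nut_0","boot_0","sleeve_a"):
        for r in viewer.look_for(l,n)[:4]:
            u,v=r["extent"][:2]; print(n,l,round(r["confidence"],2),np.round(r["extent"]),np.round(P[int(v),int(u)]))
s=read_state();print(s["t"],s["eef_pos"],np.round(s["tool_rot"],3),s["grip_width"])
E
```

```text
pics
top nut_tray 0.73 [375. 186.  60.  76.] [ 580. -215.    5.]
top nut_tray 0.71 [299. 269.  10.   6.] [374. -12.   6.]
top sleeve_tray 0.89 [260. 181.  61.  77.] [597.  78.  18.]
top nut_pin_top 0.43 [375. 210.  15.  12.] [ 508. -199.   59.]
top boot_pin_top 0.59 [400. 278.  37.  41.] [ 346. -265.   -2.]
top boot_pin_top 0.46 [152. 223.  14.   9.] [491. 334.  64.]
top sleeve_pin_top 0.54 [252. 202.  11.   5.] [534.  97.  61.]
top sleeve_pin_top 0.29 [264. 161.  26.  10.] [645.  67.  20.]
top nut_0 0.47 [376. 209.  11.  12.] [ 513. -198.   62.]
top nut_0 0.44 [364. 173.   9.   9.] [ 611. -183.   18.]
top nut_0 0.24 [156. 199.  57.  73.] [557. 343.   1.]
top boot_0 0.82 [169. 204.  21.  18.] [539. 304.  28.]
top boot_0 0.76 [145. 193.  20.  18.] [571. 367.  25.]
top boot_0 0.53 [167. 177.  24.  17.] [609. 311.  22.]
top sleeve_a 0.7 [262. 161.  29.   7.] [645.  72.  20.]
top sleeve_a 0.64 [258. 180.  34.  14.] [596.  83.  23.]
scene nut_tray 0.86 [316. 164.  65.  45.] [ 592. -224.    6.]
scene nut_tray 0.24 [401. 187.  33.  25.] [ 342. -276.    0.]
scene boot_tray 0.69 [187. 300.  9
[... 306 characters left out ...]
18. 305.  11.  15.] [485. 338.  63.]
scene sleeve_pin_top 0.6 [273. 222.   9.  18.] [526.  96.  66.]
scene nut_0 0.57 [307. 167.   9.  11.] [ 598. -180.   20.]
scene nut_0 0.55 [185. 283.  22.  17.] [599. 319.  27.]
scene boot_0 0.8 [176. 310.  24.  22.] [566. 379.  26.]
scene boot_0 0.72 [208. 295.  16.  20.] [538. 317.  26.]
scene boot_0 0.69 [182. 285.  25.  20.] [601. 326.  23.]
scene sleeve_a 0.76 [240. 211.  20.  17.] [643.  77.  22.]
scene sleeve_a 0.63 [253. 223.  32.  21.] [589.  93.  23.]
scene sleeve_a 0.4 [318. 271.  45.  46.] [385. 120.   8.]
1.0 [ 149.24486664 -529.36184557  242.26908172] [[ 0.962  0.271  0.   ]
 [ 0.271 -0.962  0.   ]
 [ 0.    -0.    -1.   ]] 85.34099409754374
```

```bash
python3 - <<'E'
from h import *
for n in("top","scene"):
    P=cloud(n,np.load(f"{n}0.npy"))
    for l,x,y in(("nut",510,-197),("boot",488,336),("sleeve",530,97)):
        q=P[(np.hypot(P[...,0]-x,P[...,1]-y)<30)&(P[...,2]>53)&(P[...,2]<80)]
        print(n,l,len(q),q.mean(0).round(1),q.min(0).round(1),q.max(0).round(1),((q.min(0)+q.max(0))/2).round(1))
    q=P[(P[...,0]>250)&(P[...,0]<720)&(abs(P[...,1])<450)]; print("tallest",np.sort(q[:,2])[-5:])
a=cv2.imread("pics/top0.png");b=cv2.imread("pics/scene0.png")
cv2.imwrite("pics/a.png",cv2.resize(a[120:330,100:450],None,fx=2.2,fy=2.2))
cv2.imwrite("pics/b.png",cv2.resize(b,None,fx=1.4,fy=1.4))
E
```

```text
top nut 91 [ 510.2 -197.2   62.5] [ 498.4 -210.6   58.4] [ 522.8 -185.3   66.2] [ 510.6 -197.9   62.3]
top boot 98 [487.3 336.6  61.1] [475.2 324.3  55.7] [499.4 349.5  68.5] [487.3 336.9  62.1]
top sleeve 87 [529.8  93.3  62.8] [517.1  82.3  58.9] [541.6 104.2  66.8] [529.4  93.2  62.8]
tallest [1044.88674198 1044.88674198 1044.88674198 1044.88674198 1044.88674198]
scene nut 57 [ 508.4 -196.5   63.4] [ 496.6 -210.9   58.6] [ 522.7 -184.7   66.4] [ 509.6 -197.8   62.5]
scene boot 131 [485.5 337.3  63.3] [474.3 324.   54.7] [499.  348.8  67.1] [486.7 336.4  60.9]
scene sleeve 80 [527.5  94.7  64.3] [516.9  81.5  58.1] [540.6 106.   67. ] [528.8  93.7  62.6]
tallest [544.87530883 545.30874879 547.87314721 548.24687349 552.99726705]
```

View pics/a.png

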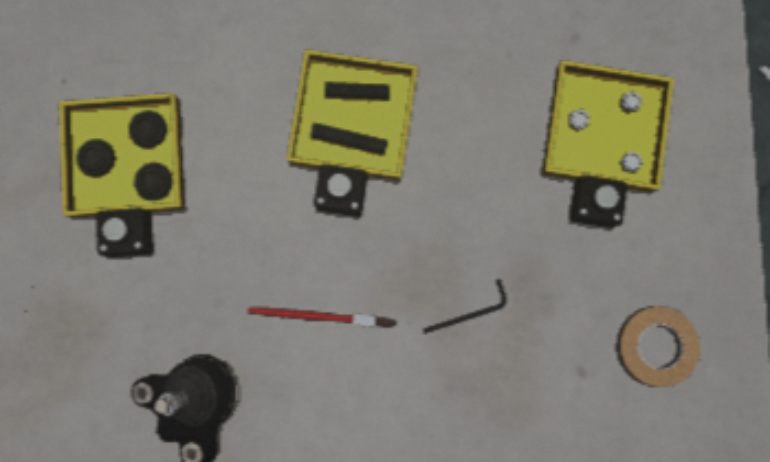

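View pics/b.png

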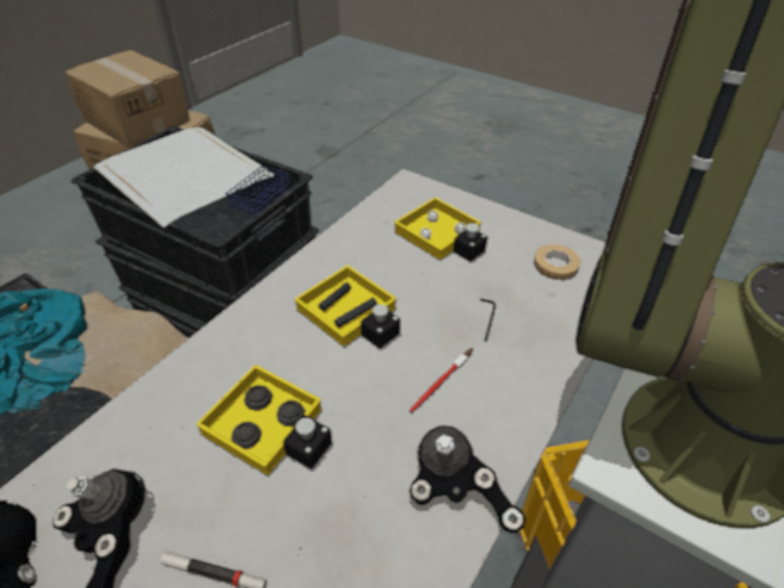

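The pictures show the nuts in the right-hand tray, with its pin at (605,195) in the top crop. The sleeves are in the middle tray, pin at (338,185), and the boots in the left tray, pin at (115,230). Both cameras agree on pin position to about 1 mm, with tops at about 63 mm: nut pin (510,-197.5), boot pin (487,336.5). I'll shut the gripper and go over the nut pin.

Request:
{"method": "arm_command", "body": {
  "xyz": [
    [0.9,-0.46,0],
    [0.9,-0.46,0],
    [0.9,-0.46,0],
    [0.9,-0.46,0],
    [0.9,-0.46,0]
  ],
  "twist": [
    [0,0,0],
    [0,0,0],
    [0,0,0],
    [0,0,0],
    [0,0,0]
  ],
  "hand": [1,1,1,1,1],
  "grip_force": 20
}}

```text
t: 1.62
eef_pos: [300.1, -389.3, 242.1]
tool_rot: [[0.964, 0.267, 0.0], [0.267, -0.964, -0.0], [0.0, 0.0, -1.0]]
force: [0.4, 0.6, 0.2]
grip_width: 0.0
```

Request:
{"method": "arm_command", "body": {
  "xyz": [
    [0.9,-0.46,0],
    [0.9,-0.46,0],
    [0.9,-0.46,0],
    [0.9,-0.46,0],
    [0.9,-0.46,0]
  ],
  "twist": [
    [0,0,0],
    [0,0,0],
    [0,0,0],
    [0,0,0],
    [0,0,0]
  ],
  "hand": [1,1,1,1,1]
}}

```text
t: 2.25
eef_pos: [453.5, -247.5, 242.8]
tool_rot: [[0.964, 0.267, 0.001], [0.267, -0.964, -0.001], [0.001, 0.002, -1.0]]
force: [0.5, -0.2, -0.7]
grip_width: 0.1
```

Request:
{"method": "arm_command", "body": {
  "xyz": [
    [0.4,-0.2,0.7],
    [0.4,-0.2,0.7],
    [0.4,-0.2,0.7],
    [0.4,-0.2,0.7],
    [0,0,0]
  ],
  "twist": [
    [0,0,0],
    [0,0,0],
    [0,0,0],
    [0,0,0],
    [0,0,0]
  ],
  "hand": [1,1,1,1,1]
}}

```text
t: 2.88
eef_pos: [510.2, -196.1, 128.3]
tool_rot: [[0.963, 0.271, 0.003], [0.271, -0.963, -0.003], [0.002, 0.003, -1.0]]
force: [0.9, -0.6, 0.7]
grip_width: -0.1
```

Request:
{"method": "arm_command", "body": {
  "xyz": [
    [0,0.04,0.3],
    [0,0,0.3],
    [0,0,0.3],
    [0,0,0.1],
    [0,0,0]
  ],
  "twist": [
    [0,0,0],
    [0,0,0],
    [0,0,0],
    [0,0,0],
    [0,0,0]
  ],
  "hand": [1,1,1,1,1]
}}

```text
t: 3.5
eef_pos: [510.7, -199.8, 88.1]
tool_rot: [[0.963, 0.269, 0.006], [0.269, -0.963, -0.004], [0.005, 0.005, -1.0]]
force: [-0.8, 0.3, 0.3]
grip_width: 0.0
```

```bash
python3 - <<'E'
from h import *
im,d=viewer.camera("scene"); P=cloud("scene",d)
q=P[(np.hypot(P[...,0]-510,P[...,1]+197.5)<40)&(P[...,2]>40)&(P[...,2]<160)]
for z in range(40,160,8):
    s=q[(q[:,2]>=z)&(q[:,2]<z+8)]
    if len(s): print(z,len(s),s.min(0).round(),s.max(0).round())
c=im[100:240,240:430,::-1]; cv2.imwrite("pics/c.png",cv2.resize(c,None,fx=4,fy=4))
s=read_state();print(s["eef_pos"],s["force"])
E
```

```text
40 142 [ 482. -223.   40.] [ 536. -170.   48.]
48 3 [ 505. -196.   50.] [ 510. -194.   51.]
56 30 [ 497. -212.   58.] [ 521. -185.   64.]
64 27 [ 497. -211.   64.] [ 522. -184.   67.]
72 5 [ 500. -198.   77.] [ 516. -193.   79.]
80 10 [ 499. -200.   81.] [ 520. -186.   88.]
88 18 [ 498. -206.   88.] [ 517. -185.   96.]
96 26 [ 499. -206.   96.] [ 518. -184.  104.]
104 15 [ 498. -198.  105.] [ 518. -181.  112.]
112 3 [ 506. -189.  112.] [ 510. -186.  113.]
120 9 [ 492. -210.  122.] [ 510. -167.  128.]
128 20 [ 489. -196.  128.] [ 512. -164.  135.]
136 9 [ 488. -190.  136.] [ 511. -161.  144.]
144 18 [ 490. -215.  144.] [ 521. -180.  151.]
152 15 [ 489. -210.  152.] [ 522. -177.  160.]
[ 510.77560568 -199.82067079   88.33684445] [-0.03079264  0.02087833  0.0204515 ]
```

View pics/c.png

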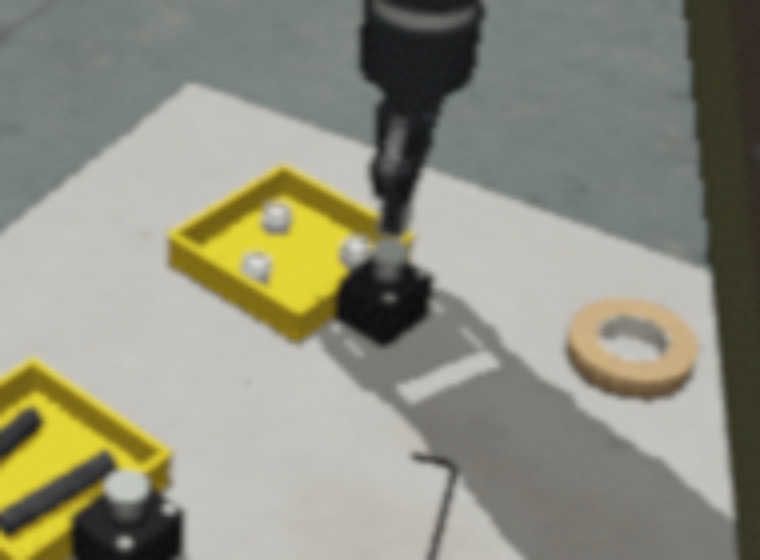

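The crop shows the shut fingertips right above the nut pin head at (390,245). The depth puts the tips at about 77 mm, which is TCP minus 11 mm as expected. Now I'll press in small steps.

Request:
{"method": "arm_command", "body": {
  "xyz": [
    [0,-0.05,0.1],
    [0,0,0.1],
    [0,0,0.06],
    [0,0,0.05],
    [0,0,0.05]
  ],
  "twist": [
    [0,0,0],
    [0,0,0],
    [0,0,0],
    [0,0,0],
    [0,0,0]
  ],
  "hand": [1,1,1,1,1]
}}

```text
t: 4.18
eef_pos: [510.7, -197.9, 73.8]
tool_rot: [[0.963, 0.269, 0.007], [0.269, -0.963, -0.005], [0.006, 0.007, -1.0]]
force: [-1.0, 0.7, 3.2]
grip_width: 0.3
```

Request:
{"method": "arm_command", "body": {
  "xyz": [
    [0,0,0.05],
    [0,0,0.05],
    [0,0,0.05],
    [0,0,0.05],
    [0,0,0]
  ],
  "twist": [
    [0,0,0],
    [0,0,0],
    [0,0,0],
    [0,0,0],
    [0,0,0]
  ],
  "hand": [1,1,1,1,1]
}}

```text
t: 4.8
eef_pos: [510.7, -197.9, 65.5]
tool_rot: [[0.963, 0.269, 0.007], [0.269, -0.963, -0.005], [0.006, 0.007, -1.0]]
force: [-0.1, 0.2, 1.0]
grip_width: -0.3
```

Request:
{"method": "arm_command", "body": {
  "xyz": [
    [0,0,0.025],
    [0,0,0.025],
    [0,0,0.025],
    [0,0,0],
    [0,0,0]
  ],
  "twist": [
    [0,0,0],
    [0,0,0],
    [0,0,0],
    [0,0,0],
    [0,0,0]
  ],
  "hand": [1,1,1,1,1]
}}

```text
t: 5.42
eef_pos: [510.8, -197.9, 62.3]
tool_rot: [[0.963, 0.269, 0.007], [0.269, -0.963, -0.005], [0.006, 0.007, -1.0]]
force: [-0.8, 0.3, 2.8]
grip_width: -0.2
```

Request:
{"method": "arm_command", "body": {
  "xyz": [
    [0,0,-0.3],
    [0,0,-0.9],
    [0,0,-0.9],
    [0,0,-0.9],
    [0,0,-0.5]
  ],
  "twist": [
    [0,0,0],
    [0,0,0],
    [0,0,0],
    [0,0,0],
    [0,0,0]
  ],
  "hand": [1,1,1,1,1]
}}

```text
t: 6.05
eef_pos: [509.3, -197.1, 208.3]
tool_rot: [[0.963, 0.269, 0.007], [0.269, -0.963, -0.005], [0.005, 0.006, -1.0]]
force: [0.6, -0.1, -0.2]
grip_width: -0.2
```

```bash
python3 - <<'E'
from h import *
im,d=viewer.camera("scene"); P=cloud("scene",d)
for l,x,y in(("nut",510,-197.5),("sleeve",529,93.5),("boot",487,336.5)):
    q=P[(np.hypot(P[...,0]-x,P[...,1]-y)<11)&(P[...,2]>42)&(P[...,2]<80)]; print(l,len(q),np.percentile(q[:,2],[50,90]))
s=read_state();R=np.array(s["tool_rot"]);print(s["eef_pos"],R.T@([487,336.5,190]-np.array(s["eef_pos"]))/40)
E
```

```text
nut 43 [51.38040508 53.53052613]
sleeve 86 [64.19474127 66.09579429]
boot 121 [63.48502952 65.1348015 ]
[ 509.90164117 -197.39264997  210.62393539] [  3.04033974 -13.01206251   0.4325037 ]
```

The nut pin top is now at about 51 mm, so it is in, and the sleeve pin hasn't changed. On to the boot pin at a height of 210 mm.

Request:
{"method": "arm_command", "body": {
  "xyz": [
    [0.2,-0.87,0],
    [0.2,-0.87,0],
    [0.2,-0.87,0],
    [0.2,-0.87,0],
    [0.2,-0.87,0]
  ],
  "twist": [
    [0,0,0],
    [0,0,0],
    [0,0,0],
    [0,0,0],
    [0,0,0]
  ],
  "hand": [1,1,1,1,1]
}}

```text
t: 6.72
eef_pos: [501.2, -15.9, 211.1]
tool_rot: [[0.964, 0.265, 0.013], [0.266, -0.964, -0.007], [0.011, 0.01, -1.0]]
force: [0.4, -0.1, -0.1]
grip_width: 0.0
```

Request:
{"method": "arm_command", "body": {
  "xyz": [
    [0.2,-0.87,0],
    [0.2,-0.87,0],
    [0.2,-0.87,0],
    [0.2,-0.87,0],
    [0.2,-0.87,0]
  ],
  "twist": [
    [0,0,0],
    [0,0,0],
    [0,0,0],
    [0,0,0],
    [0,0,0]
  ],
  "hand": [1,1,1,1,1]
}}

```text
t: 7.35
eef_pos: [492.3, 168.4, 210.7]
tool_rot: [[0.964, 0.265, 0.015], [0.265, -0.964, -0.007], [0.012, 0.011, -1.0]]
force: [0.7, -0.9, -0.6]
grip_width: -0.2
```

Request:
{"method": "arm_command", "body": {
  "xyz": [
    [0.2,-0.87,0],
    [0.2,-0.87,0],
    [0.2,-0.87,0],
    [0.2,-0.87,0],
    [0,0,0]
  ],
  "twist": [
    [0,0,0],
    [0,0,0],
    [0,0,0],
    [0,0,0],
    [0,0,0]
  ],
  "hand": [1,1,1,1,1]
}}

```text
t: 7.98
eef_pos: [484.7, 317.6, 209.9]
tool_rot: [[0.963, 0.268, 0.015], [0.268, -0.963, -0.007], [0.013, 0.01, -1.0]]
force: [-0.1, -0.5, -0.0]
grip_width: -0.1
```

```bash
python3 - <<'E'
from h import *
s=read_state();R=np.array(s["tool_rot"]);print(s["eef_pos"],R.round(3),R.T@([487,336.5,110]-np.array(s["eef_pos"]))/40)
E
```

```text
[484.66444661 317.57436741 209.87007871] [[ 0.963  0.268  0.015]
 [ 0.268 -0.963 -0.007]
 [ 0.013  0.01  -1.   ]] [ 0.15067751 -0.4661089   2.49420942]
```

Request:
{"method": "arm_command", "body": {
  "xyz": [
    [0.1,-0.25,0.6],
    [0.05,-0.22,0.7],
    [0,0,0.7],
    [0,0,0.5],
    [0,0,0]
  ],
  "twist": [
    [0,0,0],
    [0,0,0],
    [0,0,0],
    [0,0,0],
    [0,0,0]
  ],
  "hand": [1,1,1,1,1]
}}

```text
t: 8.6
eef_pos: [487.7, 334.0, 107.9]
tool_rot: [[0.964, 0.266, 0.016], [0.266, -0.964, -0.007], [0.014, 0.011, -1.0]]
force: [0.5, -0.7, 0.3]
grip_width: -0.1
```

```bash
python3 - <<'E'
from h import *
s=read_state();R=np.array(s["tool_rot"]);print(s["eef_pos"],R.round(3),R.T@([487,336.5,80]-np.array(s["eef_pos"]))/40)
E
```

```text
[487.67063122 334.04434106 107.89617992] [[ 0.964  0.266  0.016]
 [ 0.266 -0.964 -0.007]
 [ 0.014  0.011 -1.   ]] [-0.00957409 -0.07120285  0.69660716]
```

Down to about 78 mm, then pressing in the same small steps.

Request:
{"method": "arm_command", "body": {
  "xyz": [
    [0,-0.07,0.25],
    [0,0,0.25],
    [0,0,0.15],
    [0,0,0.06],
    [0,0,0]
  ],
  "twist": [
    [0,0,0],
    [0,0,0],
    [0,0,0],
    [0,0,0],
    [0,0,0]
  ],
  "hand": [1,1,1,1,1]
}}

```text
t: 9.22
eef_pos: [488.4, 336.6, 80.1]
tool_rot: [[0.964, 0.266, 0.019], [0.266, -0.964, -0.005], [0.017, 0.01, -1.0]]
force: [-0.2, 0.7, -0.1]
grip_width: -0.4
```

Request:
{"method": "arm_command", "body": {
  "xyz": [
    [0,0,0.05],
    [0,0,0.05],
    [0,0,0.05],
    [0,0,0.05],
    [0,0,0]
  ],
  "twist": [
    [0,0,0],
    [0,0,0],
    [0,0,0],
    [0,0,0],
    [0,0,0]
  ],
  "hand": [1,1,1,1,1]
}}

```text
t: 9.85
eef_pos: [488.8, 336.7, 72.3]
tool_rot: [[0.964, 0.266, 0.02], [0.266, -0.964, -0.005], [0.018, 0.01, -1.0]]
force: [0.5, 0.1, 0.7]
grip_width: 0.1
```

Request:
{"method": "arm_command", "body": {
  "xyz": [
    [-0.03,0,0.05],
    [0,0,0.05],
    [0,0,0.05],
    [0,0,0.04],
    [0,0,0]
  ],
  "twist": [
    [0,0,0],
    [0,0,0],
    [0,0,0],
    [0,0,0],
    [0,0,0]
  ],
  "hand": [1,1,1,1,1]
}}

```text
t: 10.48
eef_pos: [488.1, 336.6, 64.7]
tool_rot: [[0.964, 0.266, 0.021], [0.266, -0.964, -0.004], [0.02, 0.009, -1.0]]
force: [0.3, 0.8, 0.3]
grip_width: -0.3
```

Request:
{"method": "arm_command", "body": {
  "xyz": [
    [0,0,0.025],
    [0,0,0.025],
    [0,0,0],
    [0,0,0],
    [0,0,0]
  ],
  "twist": [
    [0,0,0],
    [0,0,0],
    [0,0,0],
    [0,0,0],
    [0,0,0]
  ],
  "hand": [1,1,1,1,1]
}}

```text
t: 11.1
eef_pos: [488.2, 336.6, 62.6]
tool_rot: [[0.964, 0.266, 0.021], [0.266, -0.964, -0.004], [0.019, 0.009, -1.0]]
force: [-1.1, 0.2, 1.8]
grip_width: 0.1
```

Request:
{"method": "arm_command", "body": {
  "xyz": [
    [0,0,-0.3],
    [0,0,-0.9],
    [0,0,-0.9],
    [0,0,-0.9],
    [0,0,-0.9]
  ],
  "twist": [
    [0,0,0],
    [0,0,0],
    [0,0,0],
    [0,0,0],
    [0,0,0]
  ],
  "hand": [1,1,1,1,1]
}}

```text
t: 11.72
eef_pos: [483.4, 336.4, 222.9]
tool_rot: [[0.964, 0.266, 0.016], [0.266, -0.964, -0.007], [0.014, 0.011, -1.0]]
force: [0.1, -0.3, 0.2]
grip_width: 0.1
```

Request:
{"method": "arm_command", "body": {
  "xyz": [
    [0,0,0],
    [0,0,0],
    [0,0,0],
    [0,0,0],
    [0,0,0]
  ],
  "twist": [
    [0,0,0],
    [0,0,0],
    [0,0,0],
    [0,0,0],
    [0,0,0]
  ],
  "hand": [1,1,1,1,1]
}}

```text
t: 12.35
eef_pos: [483.3, 336.3, 224.5]
tool_rot: [[0.964, 0.266, 0.018], [0.266, -0.964, -0.006], [0.015, 0.011, -1.0]]
force: [0.1, 0.4, 1.1]
grip_width: 0.2
```

```bash
python3 - <<'E'
from h import *
for n in("scene","top"):
    im,d=viewer.camera(n); P=cloud(n,d); P0=cloud(n,np.load(f"{n}0.npy"))
    for l,x,y in(("nut",510,-197.5),("sleeve",529,93.5),("boot",487,336.5)):
        f=lambda P:np.median((q:=P[(np.hypot(P[...,0]-x,P[...,1]-y)<10)&(P[...,2]>44)&(P[...,2]<80)])[:,2]) if ((np.hypot(P[...,0]-x,P[...,1]-y)<10)&(P[...,2]>44)&(P[...,2]<80)).any() else None
        print(n,l,f(P0),f(P))
cv2.imwrite("pics/d.png",cv2.resize(viewer.camera("scene")[0][...,::-1],None,fx=1.4,fy=1.4))
s=read_state();print(s["t"],s["eef_pos"],s["force"])
E
```

```text
scene nut 63.527606573903995 52.20382466331466
scene sleeve 64.81371425492091 63.99169203980762
scene boot 63.59381603773949 52.878113566629565
top nut 62.98293881396984 50.69348011693472
top sleeve 63.15130406016101 62.59514563303992
top boot 61.22309840439107 50.20605152700875
12.5 [483.33859684 336.32909027 224.74151174] [-0.75651618  0.27025571  0.12911494]
```

View pics/d.png

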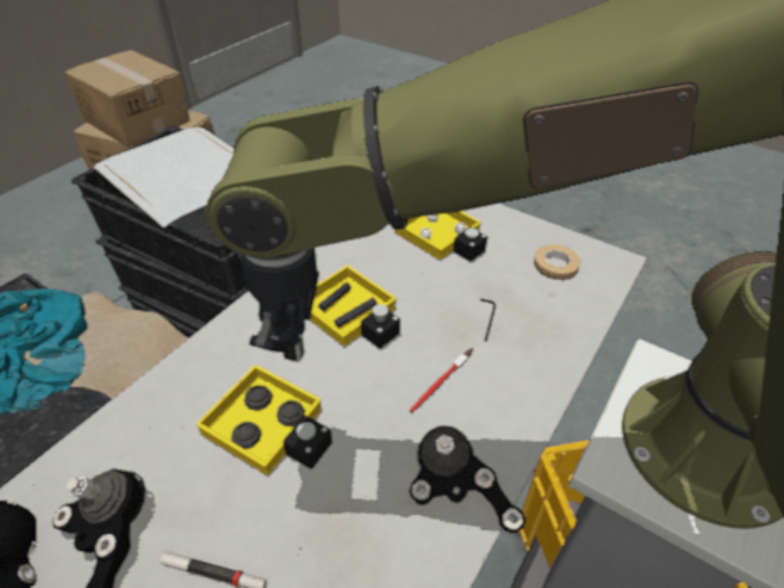

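The picture shows the nut pin (472,237) and boot pin (307,430) low, and the sleeve pin (380,315) up. Parts and tools are where they were, and the gripper is clear. Handing in.

```bash
python3 -c "
from plant import order; print(order.finish_job())"
```

```text
the job is handed in; nothing more can be done
None
```

I pressed the nut tray's and boot tray's tally pins down with the shut fingertips and drew back to 225 mm above the table. I handed the job in at about 12.5 s; it reports no verdict.

- **Pressed pins:** the fingertips went down to about 51.5 mm at both pins, which is about 12.5 mm of the 14 mm travel. The highest force I read, at the ends of the moves, was about 3 N.
- **Depth check:** the final readings put the nut pin top at 51–52 mm and the boot pin top at 50–53 mm, both in from 54 mm. The cameras differed by about 1.5–2.5 mm. The boot pin's measured drop was 10.7–11.0 mm, a little less than the fingertip height implies. I put that down to depth noise and a pin that may have started slightly down, so I did not press again.
- **Left alone:** the sleeve pin stayed up, at 63–64 mm. In the last picture the parts and tools look unmoved; I checked this by eye and did not measure it.

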